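# Swing a laptop battery pack into the test cradle

## Task

Load the long notched battery pack into the test cradle: holding it well out of line (about 30 degrees, free end towards the robot), set its notch against the fixed post. Keep it pressed gently on the post all the while you swing the free end in under the sprung roller, and a moment longer once the roller has dropped in front and the pack lies in line against its stop. Then let go; never force the pack against post or catch, and leave everything else where it is.

Things in the scene. Friction and masses are not known exactly. Their poses are not given: they have to be found in the camera images.
- pack: The battery pack, loose: black plastic bar 34 mm wide (x), 200 mm long (y) plus the notch's jaws, 28 mm high, 0.22 to 0.42 kg. Origin: at its underside, under the middle of the 200 mm body. The notched end is -y, the free end +y. Over its last 50 mm the upper edge on the +x side has a 5 mm, 45-degree bevel that lifts the roller. Grasp it from above across its width, near the middle.
- notch (a point): Middle of the flat bottom of the pack's notch: 100 mm from the pack's origin towards its -y, 14 mm up; axes as the pack. The notch opens towards -y and upward, between two jaws that reach 12 mm beyond this point; it is 24 mm wide at the mouth and narrows to 13 mm at the bottom.
- pack_end (a point): Middle of the pack's plain free end face: 100 mm from the pack's origin towards its +y, 14 mm up; axes as the pack.
- bracket: The cradle's foot, fixed: flush aluminium plate with a slot along its y. Origin: middle of the slot, at bench level. y points along the cradle to the catch, x away from the robot; yaw within 0.2 rad. In the slot stands the fixed post, a steel pin 12 mm across, 40 mm high, at x = 0 but set by hand anywhere from y = -10 to +10 mm; its setting is not measured: find it by contact.
- slot_mid (a point): Same point as the bracket's origin. The loaded pack has the bracket's axes, its middle line at x = 0 and its notch's bottom on the post's catch side (6 mm from the post's axis). Press the pack on the post with 3 to 10 N: less than 2 N does not count as pressed, more than 15 N bends the post.
- catch_block: The cradle's fixed catch block; origin and axes are the bracket's. Its stop, 30 mm high, has its face at x = +17 mm, y = 166 to 202 mm: the pack's back ends against it. A rail 12 mm high lies at x = 75 to 89 mm, y = -25 to 205 mm; between post and stop the space from the pack to the rail is free for a finger. Over 25 N on stop and roller harms them.
- catch (a joint): Height of the sprung catch arm above its lowest position, m, 0 to 0.012; the spring pushes it down (3 N at 0, plus 0.3 N per mm). 0 with no pack, 0.006 with the pack under the roller, about 0.003 once the roller has dropped in front of the seated pack, which it then presses to the stop. Swinging the pack under it takes about 5 N at the roller.
- roller_mid (a point): Centre of the catch's free-turning roller, 14 mm across, 22 mm long: at rest at x = -22, y = 184, z = 29 mm in the bracket's frame; rises with the catch. The arm's top is 48 mm high, two guide pins behind it 64 mm. A pack swinging in at bench level meets the roller about 0.2 rad before being in line.
- spare: Bystander, not to be moved: another battery pack, 36 x 150 x 24 mm, without a notch; origin at its underside, at its middle.
- ssd: Bystander, not to be moved: a flat drive, 70 x 100 x 8 mm; origin at its underside, at its middle.
- spool: Bystander, not to be moved: a metal spool, 56 mm across, 32 mm high; origin at its underside, at its middle.
- driver: Bystander, not to be moved: a screwdriver, 170 mm long; origin at its underside, on its long axis.
- screw_bin: Bystander, not to be moved: a small open bin, 100 x 80 x 40 mm; origin at its underside, at its middle.
- tweezers: Bystander, not to be moved: steel tweezers, 120 mm long; origin at its underside, at its middle.
Mind the look-alikes: they are no part of the job. What is shaped like the pack but blue or yellow is not meant.

How it is judged:
By the outcome, as a careful person would: the job done as asked, in the order asked, and still so for the second after the job is handed in, with the robot touching nothing.
It also fails if it takes over 62 s, if anything falls off the work surface, if the arm or the gripper's body presses on something with over 40 N, if the wrist force passes 120 N, or if a joint passes its speed limit or range.

## Robot

A 7-joint arm with a two-finger parallel gripper is mounted at the origin on the work surface. World frame = base frame: x ahead of the robot, y to its left, z up, the work surface at z = 0. Lengths are in m, angles in degrees, forces in N, time in s.
With the tool pointing down it reaches from about 0.425 to 0.875 m from the base axis. Payload 4.7 kg.
Tool frame: the origin (TCP) lies on the centre line of the jaws, within the pads' length; the fingertips stand 8 mm ahead of it and the grasp point (between the pads) lies 11 mm behind it; z points along the fingers, y is the direction in which the jaws open and shut (so a half turn about z gives the same grasp; the last joint's range is limited). The gripper opens to 87 mm and grips with 3 to 60 N. Pads are 19 mm wide; open, the fingers measure 117 mm over their backs; the gripper's body (75 mm by 190 mm) begins 51 mm behind the grasp point.
Start: joints at [-65.197, 18.392, -4.016, 83.108, 1.295, 78.541, -3.26], TCP at [0.264, 0.594, 0.231] pointing down, gripper open.
Joint ranges: [-163.93, 163.93], [-17.29, 119.83], [-79.2, 71.16], [3.27, 140.29], [-89.18, 269.18], [5.43, 117.66], [-154.24, 154.24]. Speed limits (degrees/s): [147.25, 147.25, 180, 180, 180, 180, 180].

## Interface

Orientations are given as [roll, pitch, yaw] about the fixed x, y, z axes, in that order (R = Rz(yaw) Ry(pitch) Rx(roll)).
In Python, from cell import env gives the robot as it stands. The module is installed in compiled form; this text tells all that it offers.
- The arm moves only by the tool move_arm, never from a script. Its argument "steps" is a list of rows, each a list of 2 entries, a list of its own where there are three numbers: the shift along the tool's x, y, z in m, then the turn about the tool's z in rad. A call has 1 to 20 rows; each row is the pose to reach, as a shift and turn from the pose commanded when the call began, along the tool's axes at that moment; what a row does not reach only later rows make up. A row lasts 1/8 s, in which the tool goes at most 62.5 mm and 10.7 degrees, less where a joint would pass 70% of its speed; a pose out of reach is approached as far as the arm can. A call with a gripper value outside its range is refused whole. "hand" is the closure, from -1 (fully open) to 1 (shut), set as the call begins (left out, the last holds). The fingers move at their own pace and stop on an object; "squeeze" is the grip in N (left out, the last holds). Time passes only in rows, so rows that repeat a pose let the fingers close. It gives the time, the measured TCP pose, the force and the opening at its end, in the units of the state.
- env.get_obs(): the state, without advancing time (a new reading comes with each control period).
- env.read_camera(name): name is "side" or "top"; returns (picture, depth): 480x640x3 uint8, red, green, blue; 480x640 float32, m along the optical axis (not along the pixel's ray), 0 where there is no reading.
- env.calibration(name): a dict with "intrinsics" (3x3 intrinsics, pixels), "position" and "orientation" of the camera in the world. Camera axes: x right, y up, looking along -z (the intrinsics and any distortion apply to the point x, -y, -z); pixel columns grow to the right and rows downward; lengths in m; the calibration is good to about 2 mm. A picture is of the moment at which its call begins. calibration takes no time and is no camera call.
- env.sign_off(): hands the job in, once; it reports no verdict.
Trained networks look in the newest picture that a camera, given by its name, has taken for a name from the list of things; names that differ only in an ending like _2 or _b are one class to them, and where a whole thing is asked for, a point or a joint stands for the part that bears it (a point fixed in the world has none). Each returns a list of dicts, best first, with "conf" (0 to 1); they miss things now and then, are a little off and sometimes report something else, mostly with a low value. They report only what shows in the picture. A call takes as long as a camera call. They do not tell look-alikes from the thing itself.
- env.cut_out(camera, query): "region" (480x640 bool, what is visible of it) and "uv" ([column, row] in pixels, amid what is visible of it).
The state is a dict: "time_s": time; "qpos": joint angles; "joint_velocities": joint speeds; "effort": joint torques, N m; "tool_pos": TCP position; "tool_rot": TCP orientation; "force": force on the tool from outside, world axes, zero at the start; "wrist_torque": the same for the moment, N m; "grip_width": finger opening in m.
Only numpy, scipy, OpenCV 4.12 (cv2) and the standard library are available. Lean on these libraries where they do the work, as an engineer would, in place of code of your own. Each camera call takes 0.05 s, during which the arm holds its last target. There are 200 camera calls.

## Working session

There is one attempt and no reset: what is moved stays moved. The work goes in short steps, Python scripts to look and compute and a tool call to move; the robot and the scene stay as the last step left them, time stands still between calls to the robot, and variables do not carry over. Pictures are saved under pics/ and viewed, about 8 in all and at most 12, crops included, and the job is handed in when it is done.

Besides the shell and the picture viewer there is one more tool, called after "Emit:" as name([rows], argument=value, ...), one row to a line, values as JSON. move_arm: Moves the arm, as the interface text tells. Its arguments: {"type":"object","properties":{"steps":{"type":"array"},"hand":{"type":"number"},"squeeze":{"type":"number"}},"required":["steps"]}

```bash
mkdir -p pics; cat > h.py <<'E'
import numpy as np, cv2
from cell import env
from scipy.spatial.transform import Rotation as R
def cam(n):
    c=env.calibration(n); return c
def rot(c):
    o=np.array(c['orientation'],float)
    if o.shape==(3,3): return o
    if o.size==4: return R.from_quat(o).as_matrix()
    return R.from_euler('xyz',o,degrees=True).as_matrix()
def world(c,u,v,d):
    K=np.array(c['intrinsics']);u=np.asarray(u,float);v=np.asarray(v,float)
    p=np.stack([(u-K[0,2])/K[0,0]*d,-(v-K[1,2])/K[1,1]*d,-d*np.ones_like(u)],-1)
    return p@rot(c).T+np.array(c['position'])
def cloud(c,d):
    v,u=np.mgrid[:480,:640]; return world(c,u,v,d)
def pix(c,P):
    K=np.array(c['intrinsics']);p=(np.atleast_2d(P)-np.array(c['position']))@rot(c)
    return np.stack([K[0,0]*p[:,0]/-p[:,2]+K[0,2],K[1,1]*-p[:,1]/-p[:,2]+K[1,2]],-1)
E
python3 - <<'E'
from h import *
print(env.get_obs())
for n in('top','side'):
    c=cam(n);print(n,c)
    p,d=env.read_camera(n);cv2.imwrite(f'pics/{n}0.png',p[:,:,::-1]);np.save(f'{n}0.npy',d)
    P=cloud(c,d)
    for q in('pack','bracket','catch_block','catch','roller_mid','notch','pack_end','slot_mid','spare'):
        for r in env.cut_out(n,q):
            m=r['region']&(d>0)
            print(q,round(r['conf'],2),np.round(r['uv']),m.sum(),np.round(np.median(P[m],0),3) if m.any() else '')
E
```

```text
{'time_s': 0.0, 'qpos': array([-65.19778168,  18.44120764,  -4.0149935 ,  83.17709536,
         1.29565951,  78.54068627,  -3.25902622]), 'joint_velocities': array([-0.06505523, -0.05897587,  0.06687533,  0.01614154, -0.08540526,
        0.05947447, -0.05112377]), 'effort': array([-7.83417418e-04, -4.91287494e+01, -4.04645959e-01, -3.12534571e+01,
       -6.39746315e-02,  4.38052998e-02,  1.84674118e-04]), 'tool_pos': array([0.26414929, 0.59329725, 0.22941787]), 'tool_rot': array([-1.79886292e+02,  6.65525715e-03,  1.56008182e+02]), 'force': array([ 0.83964435, -0.78321304, -0.13113018]), 'wrist_torque': array([ 0.01057583, -0.00429284,  0.00390301]), 'grip_width': 0.08676049808768341}
top {'intrinsics': array([[506.35418647,   0.        , 320.79905404],
       [  0.        , 506.35418647, 240.53020215],
       [  0.        ,   0.        ,   1.        ]]), 'position': array([ 0.27578429, -0.06005571,  1.36215216]), 'orientation': array([ 8.68382889e+00,  2.76928752e-02, -9.07309437e+01])}
pack 0.95 [273. 244.] 1129 [0.47  0.062 0.028]
pack 0.73 [187. 339.] 1235 [0.231 0.284 0.028]
pa
[... 1528 characters left out ...]
[230. 285.] 387 [0.659 0.09  0.047]
catch 0.35 [310. 194.] 877 [ 0.511 -0.286  0.023]
roller_mid 0.72 [231. 285.] 370 [0.658 0.091 0.047]
notch 0.97 [389. 224.] 1669 [ 0.321 -0.138  0.025]
notch 0.76 [412. 165.] 1205 [ 0.251 -0.419  0.024]
notch 0.73 [433. 370.] 1899 [0.278 0.299 0.027]
notch 0.71 [322. 287.] 1476 [0.472 0.084 0.028]
pack_end 0.89 [392. 228.] 1583 [ 0.319 -0.138  0.025]
pack_end 0.85 [431. 372.] 1914 [0.277 0.3   0.027]
pack_end 0.8 [410. 166.] 1221 [ 0.253 -0.419  0.023]
pack_end 0.63 [324. 291.] 1487 [0.472 0.084 0.028]
pack_end 0.54 [304. 165.] 955 [ 0.543 -0.398  0.023]
slot_mid 0.76 [254. 244.] 448 [ 0.641 -0.097  0.002]
spare 0.77 [311. 193.] 965 [ 0.514 -0.286  0.021]
```

View pics/top0.png

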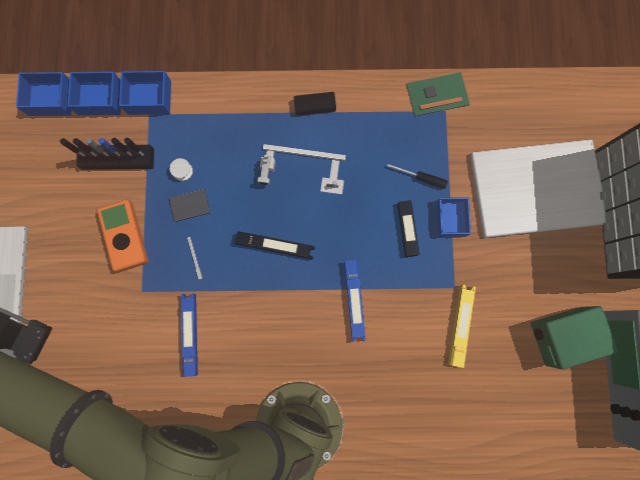

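View pics/side0.png

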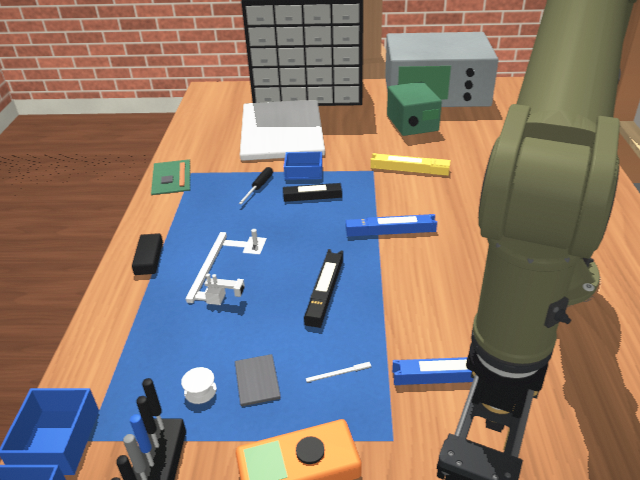

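The four pack-shaped things in the top picture are black (273,244), blue (187,339), blue (355,300) and yellow (464,327). A black bar without a notch, the spare, is at (407,229). Only the one at (273,244) is black, 200 mm long and notched (right end, about (311,251)). I'll confirm that in a crop and measure.

```bash
python3 - <<'E'
from h import *
for n in('top','side'):
    c=cam(n); d=np.load(f'{n}0.npy');P=cloud(c,d);im=cv2.imread(f'pics/{n}0.png')
    np.set_printoptions(precision=4,suppress=True)
    # pack
    g=im.max(-1)
    m=(d>0)&(P[...,2]>.018)&(P[...,2]<.04)&(abs(P[...,0]-.471)<.06)&(abs(P[...,1]-.065)<.14)
    q=P[m][:,:2].astype(np.float32);r=cv2.minAreaRect(q);print(n,'pack',m.sum(),r,'z',np.median(P[m][:,2]))
    b=cv2.boxPoints(r);print(b)
    # table height
    t=(abs(P[...,0]-.58)<.02)&(abs(P[...,1]+.02)<.08)&(d>0);print('table z',np.median(P[t][:,2]))
    reg=(d>0)&(P[...,0]>.6)&(P[...,0]<.8)&(P[...,1]>-.14)&(P[...,1]<.14)
    post=reg&(P[...,2]>.03)&(P[...,1]<-.04);print('post',post.sum(),np.median(P[post],0),P[post].min(0),P[post].max(0))
    rail=reg&(P[...,2]>.007)&(P[...,2]<.018)&(P[...,0]>.69)
    r=cv2.minAreaRect(P[rail][:,:2].astype(np.float32));print('rail',rail.sum(),r,np.median(P[rail],0));print(cv2.boxPoints(r))
    st=reg&(P[...,2]>.024)&(P[...,1]>.03);
    q=P[st];print('catch zone');
    for lo,hi in((.024,.034),(.042,.052),(.058,.07)):
        s=q[(q[:,2]>lo)&(q[:,2]<hi)]
        if len(s)>4:print(lo,len(s),cv2.minAreaRect(s[:,:2].astype(np.float32)))
im=cv2.imread('pics/top0.png');a=cv2.resize(im[130:270,225:365],None,fx=4,fy=4,interpolation=cv2.INTER_CUBIC);cv2.imwrite('pics/crop1.png',a)
E
```

```text
top pack 1003 ((0.4709616005420685, 0.062476009130477905), (0.21175651252269745, 0.035350099205970764), 77.91695404052734) z 0.028410512127796217
[[ 0.4315 -0.0374]
 [ 0.4661 -0.0448]
 [ 0.5104  0.1623]
 [ 0.4758  0.1697]]
table z 0.0011893361672846714
post 20 [ 0.634  -0.0995  0.0402] [ 0.6298 -0.1049  0.0305] [ 0.6423 -0.0941  0.0452]
rail 515 ((0.745807945728302, -0.00023733079433441162), (0.10861337929964066, 0.2753693461418152), 0.3241086006164551) [ 0.7319 -0.0104  0.0115]
[[ 0.6907  0.1371]
 [ 0.6923 -0.1382]
 [ 0.8009 -0.1376]
 [ 0.7993  0.1378]]
catch zone
0.024 76 ((0.6734886169433594, 0.08581094443798065), (0.035912904888391495, 0.07488308846950531), 83.21192169189453)
0.042 165 ((0.6733072400093079, 0.08578786253929138), (0.028770416975021362, 0.0741121917963028), 79.86860656738281)
0.058 18 ((0.6978772878646851, 0.08239094167947769), (0.006552463863044977, 0.021820761263370514), 80.47166442871094)
side pack 1241 ((0.4702354669570923, 0.06242835894227028), (0.21593357622623444, 0.03535836935043335), 78.1096420288086) z 0.028412274728321973
[[ 0.4307 -0.0396]
 [ 0.4653 -0.0469]
 [ 0.5098  0.1644]
 [ 0.4752  0.1717]]
table z 0.0013642047551338798
post 31 [ 0.6355 -0.0974  0.0381] [ 0.6299 -0.1066  0.0302] [ 0.6402 -0.0917  0.0442]
rail 600 ((0.7475396394729614, -0.011856362223625183), (0.09673236310482025, 0.23844395577907562), 4.155908107757568) [0.7301 0.0109 0.0122]
[[ 0.6907  0.1035]
 [ 0.7079 -0.1343]
 [ 0.8044 -0.1273]
 [ 0.7871  0.1106]]
catch zone
0.024 166 ((0.673259973526001, 0.09128876775503159), (0.03028816170990467, 0.07721345126628876), 88.04552459716797)
0.042 295 ((0.673004686832428, 0.08714640140533447), (0.032395098358392715, 0.07529688626527786), 82.63636779785156)
0.058 35 ((0.6965029835700989, 0.0839448794722557), (0.010454041883349419, 0.021757373586297035), 73.8152847290039)
```

View pics/crop1.png

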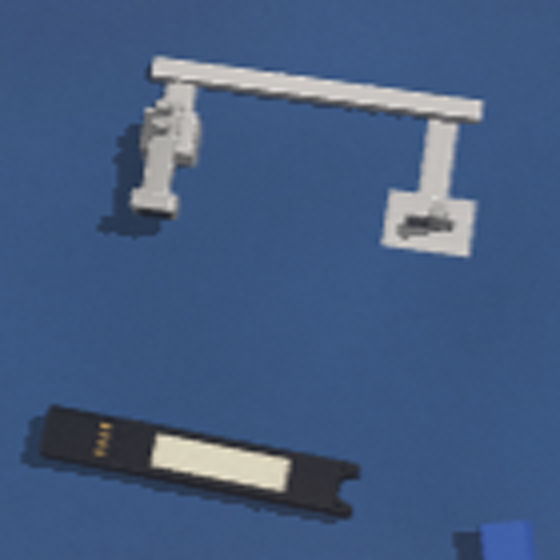

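The crop shows the black pack at top pixel (273,244), with its notch at about (311,252) pointing right and its free end left; this is the one meant. The cradle has its post plate on the right (about (332,185)) and the catch on the left (about (265,173)). Next I'll fit the bracket frame and work out the approach.

```bash
cat >> h.py <<'E'
np.set_printoptions(precision=4,suppress=True)
def go(x,y,z,yaw,off=(0,0,0)):
    o=env.get_obs();p=np.array(o['tool_pos']);e=o['tool_rot']
    M=R.from_euler('xyz',e,degrees=True).as_matrix()
    t=(yaw-e[2]+180)%360-180
    print('shift',M.T@(np.array([x,y,z])-p),'turn',np.round(-np.radians(t),4),'| pos',p,'yaw',e[2],'F',o['force'])
E
python3 - <<'E'
from h import *
from scipy.optimize import least_squares
for n in('top','side'):
    c=cam(n); d=np.load(f'{n}0.npy');im=cv2.imread(f'pics/{n}0.png').astype(float)
    P=cloud(c,d);sat=(im.max(-1)-im.min(-1));br=(im.min(-1)>110)&(sat<60)
    reg=br&(d>0)&(P[...,0]>.6)&(P[...,0]<.8)&(P[...,1]>-.16)&(P[...,1]<.16)
    # rail: project pixels onto z=.012 plane
    rail=reg&(abs(P[...,2]-.012)<.006)&(P[...,0]>.695)
    q=P[rail][:,:2]
    # keep points near dominant line
    l=cv2.fitLine(q.astype(np.float32),cv2.DIST_WELSCH,0,.01,.01).ravel()
    nrm=np.array([-l[1],l[0]]);k=abs((q-l[2:])@nrm)<.011;q=q[k]
    r=cv2.minAreaRect(q.astype(np.float32));cx=np.array(r[0]);L=l[:2]*np.sign(l[1]);s=(q-cx)@L
    yaw=-np.degrees(np.arctan2(L[0],L[1]));ctr=cx
    X=np.array([L[1],-L[0]])
    print(n,'rail',len(q),r,'yaw',yaw,'s',s.min(),s.max(),'med off',np.median((q-cx)@X))
    org=cx-.082*X-.09*L;print(' origin from rail',org)
    pl=reg&(P[...,2]<.006)&(P[...,0]<.665)&(P[...,1]<-.05)
    r=cv2.minAreaRect(P[pl][:,:2].astype(np.float32));print(' plate',pl.sum(),r)
    po=(d>0)&(P[...,2]>.034)&(P[...,2]<.046)&(abs(P[...,0]-.64)<.03)&(abs(P[...,1]+.09)<.03)
    print(' post',po.sum(),P[po].mean(0))
go(.475,.083,.10,77.9)
E
```

```text
top rail 381 ((0.7303450107574463, -0.017119809985160828), (0.22774459421634674, 0.019072994589805603), 81.44171142578125) yaw -8.2225685 s -0.1138450540790642 0.11385584206849228 med off 0.0017479407955179967
 origin from rail [ 0.6363 -0.0945]
 plate 265 ((0.6412907838821411, -0.09477240592241287), (0.0618293434381485, 0.04856789484620094), 81.6884994506836)
 post 17 [ 0.6353 -0.0995  0.0407]
side rail 548 ((0.7295681834220886, -0.015930436551570892), (0.2355937361717224, 0.021396709606051445), 83.109375) yaw -7.346582 s -0.11775797575855429 0.11785280161983956 med off -0.00022252544173081436
 origin from rail [ 0.6367 -0.0947]
 plate 273 ((0.639312207698822, -0.10409905761480331), (0.08490116149187088, 0.0504547581076622), 79.43514251708984)
 post 23 [ 0.6347 -0.098   0.0395]
shift [-0.4002 -0.381   0.1306] turn 1.3632 | pos [0.2644 0.5938 0.2306] yaw 156.00462072237266 F [-0.9226  0.6303  0.8274]
```

Emit:
move_arm([
  [[-0.04,-0.038,0.013],0.136],
  [[-0.08,-0.076,0.026],0.272],
  [[-0.12,-0.114,0.039],0.408],
  [[-0.16,-0.152,0.052],0.544],
  [[-0.2,-0.19,0.065],0.68],
  [[-0.24,-0.229,0.078],0.816],
  [[-0.28,-0.267,0.091],0.952],
  [[-0.32,-0.305,0.104],1.088],
  [[-0.36,-0.343,0.117],1.225],
  [[-0.4,-0.381,0.13],1.363],
  [[-0.4,-0.381,0.13],1.363],
  [[-0.4,-0.381,0.13],1.363],
  [[-0.4,-0.381,0.13],1.363],
  [[-0.4,-0.381,0.13],1.363],
], hand=-1, squeeze=40)

```text
time_s: 2.75
tool_pos: [0.4747, 0.0845, 0.1008]
tool_rot: [180.0, -0.0, 78.1]
force: [-0.1, 0.2, 0.2]
grip_width: 0.0868
```

```bash
python3 - <<'E'
from h import *
go(.475,.083,.013,77.9)
E
```

```text
shift [-0.0014  0.0005  0.0878] turn 0.0029 | pos [0.4747 0.0845 0.1008] yaw 78.06653138825779 F [-0.0966  0.1676  0.1982]
```

Emit:
move_arm([
  [[-0.001,0,0.03],0],
  [[-0.001,0,0.055],0],
  [[-0.001,0,0.075],0],
  [[-0.001,0,0.087],0],
  [[-0.001,0,0.087],0],
  [[-0.001,0,0.087],0],
])

```text
time_s: 3.5
tool_pos: [0.4753, 0.0825, 0.0143]
tool_rot: [179.9, -0.0, 77.9]
force: [-0.0, -0.2, 0.7]
grip_width: 0.0868
```

Emit:
move_arm([
  [[0,0,0],0],
  [[0,0,0],0],
  [[0,0,0],0],
  [[0,0,0],0],
  [[0,0,0],0],
  [[0,0,0],0],
  [[0,0,0],0],
  [[0,0,0],0],
], hand=1, squeeze=40)

```text
time_s: 4.5
tool_pos: [0.4746, 0.0821, 0.0135]
tool_rot: [-180.0, -0.0, 77.9]
force: [-0.1, -0.1, 0.2]
grip_width: 0.0337
```

Emit:
move_arm([
  [[0,0,-0.006],0],
  [[0,0,-0.012],0],
  [[0,0,-0.012],0],
  [[0,0,-0.012],0],
])

```text
time_s: 5.0
tool_pos: [0.4746, 0.0821, 0.0256]
tool_rot: [180.0, -0.0, 77.9]
force: [0.5, 0.3, -3.2]
grip_width: 0.0339
```

```bash
python3 - <<'E'
from h import *
go(.5826,.032,.026,112)
E
```

```text
shift [-0.0264  0.1161 -0.0004] turn -0.595 | pos [0.4746 0.0821 0.0256] yaw 77.91148066347779 F [ 0.5234  0.3477 -3.2193]
```

Emit:
move_arm([
  [[-0.003,0.015,0],-0.075],
  [[-0.006,0.029,0],-0.15],
  [[-0.01,0.044,0],-0.223],
  [[-0.013,0.058,0],-0.3],
  [[-0.016,0.073,0],-0.372],
  [[-0.02,0.087,0],-0.446],
  [[-0.023,0.102,0],-0.52],
  [[-0.026,0.116,0],-0.595],
  [[-0.026,0.116,0],-0.595],
  [[-0.026,0.116,0],-0.595],
  [[-0.026,0.116,0],-0.595],
])

```text
time_s: 6.38
tool_pos: [0.5819, 0.0329, 0.0254]
tool_rot: [-180.0, -0.0, 112.0]
force: [-0.4, -0.2, -2.7]
grip_width: 0.0336
```

```bash
python3 - <<'E'
from h import *
go(.5826,.032,.0155,112)
for n in('top','side'):
    c=cam(n);p,d=env.read_camera(n);cv2.imwrite(f'pics/{n}1.png',p[:,:,::-1]);np.save(f'{n}1.npy',d)
    P=cloud(c,d)
    m=(d>0)&(P[...,2]>.03)&(P[...,2]<.052)&(p.max(-1)<90)&(abs(P[...,0]-.6)<.06)&(P[...,1]<-.01)&(P[...,1]>-.12)
    print(n,m.sum());q=P[m]
    o=env.get_obs();th=np.radians(o['tool_rot'][2]-90);u=np.array([-np.sin(th),np.cos(th)]);v=np.array([u[1],-u[0]])
    s=(q[:,:2]-o['tool_pos'][:2]);print('along',np.percentile(s@u,[0,1,3,10]),'across',np.percentile(s@v,[1,50,99]))
    po=(d>0)&(P[...,2]>.034)&(P[...,2]<.046)&(abs(P[...,0]-.635)<.012)&(abs(P[...,1]+.099)<.012)
    print('post',po.sum(),P[po].mean(0) if po.any() else '')
a=cv2.imread('pics/top1.png')[150:240,240:360];b=cv2.imread('pics/side1.png')[200:320,190:350]
cv2.imwrite('pics/c2.png',np.vstack([cv2.resize(a,(400,300),interpolation=2),cv2.resize(b,(400,300),interpolation=2)]))
E
```

```text
shift [-0.0011  0.0003  0.0099] turn -0.0 | pos [0.5819 0.0329 0.0254] yaw 111.99777005741647 F [-0.3812 -0.222  -2.6755]
top 234
along [-0.1252 -0.1242 -0.1217 -0.1165] across [-0.0162 -0.0022  0.0181]
post 17 [ 0.6358 -0.0995  0.039 ]
side 4
along [-0.0972 -0.0961 -0.094  -0.0865] across [-0.0129 -0.0123  0.0038]
post 3 [ 0.638  -0.1059  0.0389]
```

View pics/c2.png

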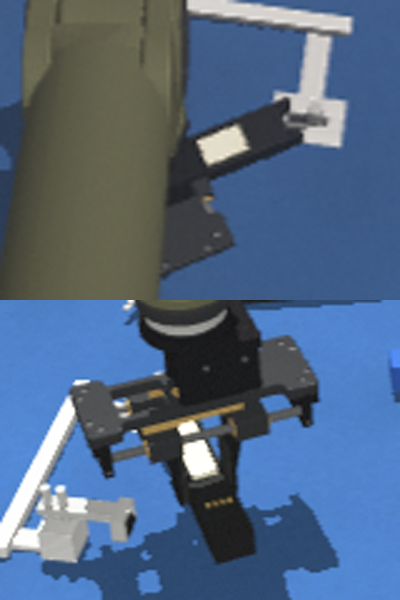

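The crop shows the pack held at the jaws' centre, its notch facing the post (top part, about (305,115)) and centred within 1 mm. I'll lower it to the bench and approach.

Emit:
move_arm([
  [[0,0,0.006],0],
  [[0,0,0.0115],0],
  [[-0.005,0,0.0115],0],
  [[-0.01,0,0.0115],0],
  [[-0.015,0,0.0115],0],
  [[-0.016,0,0.0115],0],
  [[-0.016,0,0.0115],0],
  [[-0.016,0,0.0115],0],
  [[-0.016,0,0.0115],0],
])

```text
time_s: 7.6
tool_pos: [0.5886, 0.0178, 0.0141]
tool_rot: [180.0, -0.0, 112.0]
force: [0.2, 0.4, -2.9]
grip_width: 0.034
```

Emit:
move_arm([
  [[-0.001,0,0],0],
  [[-0.002,0,0],0],
  [[-0.003,0,0],0],
  [[-0.003,0,0],0],
])

```text
time_s: 8.1
tool_pos: [0.5898, 0.0146, 0.0141]
tool_rot: [180.0, 0.0, 112.0]
force: [0.9, -0.4, -2.7]
grip_width: 0.0336
```

Emit:
move_arm([
  [[-0.0005,0,0],0],
  [[-0.001,0,0],0],
  [[-0.0015,0,0],0],
  [[-0.0015,0,0],0],
])

```text
time_s: 8.6
tool_pos: [0.5904, 0.0134, 0.0141]
tool_rot: [180.0, 0.0, 112.0]
force: [-0.2, 0.2, -2.6]
grip_width: 0.0337
```

Emit:
move_arm([
  [[-0.0005,0,0],0],
  [[-0.001,0,0],0],
  [[-0.001,0,0],0],
])

```text
time_s: 8.98
tool_pos: [0.5907, 0.0124, 0.0141]
tool_rot: [180.0, 0.0, 112.0]
force: [-0.5, -0.3, -2.7]
grip_width: 0.0338
```

Emit:
move_arm([
  [[-0.0005,0,0],0],
  [[-0.001,0,0],0],
  [[-0.001,0,0],0],
])

```text
time_s: 9.35
tool_pos: [0.5908, 0.0123, 0.014]
tool_rot: [-180.0, -0.1, 112.0]
force: [-1.0, 2.4, -2.0]
grip_width: 0.0336
```

Emit:
move_arm([
  [[-0.0005,0,0],0],
  [[-0.001,0,0],0],
  [[-0.001,0,0],0],
  [[-0.001,0,0],0],
])

```text
time_s: 9.85
tool_pos: [0.5908, 0.0122, 0.0139]
tool_rot: [-180.0, -0.1, 112.1]
force: [-1.7, 4.4, -1.5]
grip_width: 0.0336
```

```bash
python3 - <<'E'
from h import *
o=env.get_obs();print(o['tool_pos'],o['tool_rot'],o['force'],o['wrist_torque'])
E
```

```text
[0.5908 0.0122 0.0139] [-179.9642   -0.1219  112.055 ] [-1.7308  4.4043 -1.5133] [ 0.8912  0.5337 -0.0512]
```

Emit:
move_arm([
  [[-0.0005,0.003,0],0.025],
  [[-0.0006,0.0059,0],0.05],
  [[-0.0008,0.0088,0],0.075],
  [[-0.001,0.0117,0],0.1],
  [[-0.001,0.0117,0],0.1],
])

```text
time_s: 10.48
tool_pos: [0.602, 0.016, 0.0139]
tool_rot: [-179.9, -0.1, 106.3]
force: [-2.8, 4.6, -1.4]
grip_width: 0.0336
```

```bash
cat >> h.py <<'E'
def st():
    o=env.get_obs();th=np.radians(o['tool_rot'][2]-90);u=np.array([-np.sin(th),np.cos(th)]);v=np.array([u[1],-u[0]])
    f=o['force'];w=o['wrist_torque'];post=np.array([.6357,-.0989]);r=o['tool_pos'][:2]-post
    print('t',o['time_s'],'packyaw',np.degrees(th),'Fu',f[:2]@u,'Fv',f[:2]@v,'Fz',f[2],'Tz',w[2],'r.u',r@u,'r.v',r@v,'z',o['tool_pos'][2],'wrot',o['tool_rot'])
E
python3 -c "
from h import *;st()"
```

```text
t 10.475 packyaw 16.31284910517175 Fu 5.182910872764922 Fv -1.4500937686929247 Fz -1.4278189149740428 Tz -0.10510521060110303 r.u 0.11974361984709087 r.v -2.365220913807746e-05 z 0.01388236856143448 wrot [-179.9443   -0.1383  106.3128]
```

Emit:
move_arm([
  [[-0.0004,0.0029,0],0.025],
  [[-0.0005,0.0059,0],0.05],
  [[-0.0007,0.0088,0],0.075],
  [[-0.0009,0.0117,0],0.1],
  [[-0.0009,0.0117,0],0.1],
])

```text
time_s: 11.1
tool_pos: [0.6135, 0.0187, 0.0138]
tool_rot: [-179.9, -0.1, 100.6]
force: [-2.7, 5.8, -2.2]
grip_width: 0.0337
```

```bash
python3 -c "
from h import *;st()"
```

```text
t 11.1 packyaw 10.580023721907025 Fu 6.226349520362437 Fv -1.5820856140478492 Fz -2.1882140101836267 Tz -0.18272054464363183 r.u 0.11964865215726586 r.v -0.0002134159350589836 z 0.01382562567298035 wrot [-179.9316   -0.1494  100.58  ]
```

Emit:
move_arm([
  [[-0.0001,0.0029,0],0.025],
  [[-0.0002,0.0059,0],0.05],
  [[-0.0004,0.0088,0],0.075],
  [[-0.0006,0.0117,0],0.1],
  [[-0.0006,0.0117,0],0.1],
])

```text
time_s: 11.72
tool_pos: [0.625, 0.0202, 0.0137]
tool_rot: [-179.9, -0.1, 94.9]
force: [-2.3, 4.6, -1.9]
grip_width: 0.0338
```

```bash
python3 -c "
from h import *;st()"
```

```text
t 11.725 packyaw 4.866308744273482 Fu 4.751463056113083 Fv -1.9479136613670014 Fz -1.922125075627662 Tz -0.22361428349848647 r.u 0.1195738050697791 r.v -0.0005508901103408014 z 0.013674689367364467 wrot [-179.8974   -0.1332   94.8663]
```

Emit:
move_arm([
  [[-0.0006,0.0029,0],0.025],
  [[-0.0007,0.0059,0],0.05],
  [[-0.0008,0.0073,0],0.0625],
  [[-0.0009,0.0088,0],0.075],
  [[-0.0009,0.0088,0],0.075],
])

```text
time_s: 12.35
tool_pos: [0.6333, 0.0206, 0.0136]
tool_rot: [-179.8, -0.2, 90.6]
force: [-4.2, 5.9, -1.2]
grip_width: 0.034
```

```bash
python3 -c "
from h import *;st()"
```

```text
t 12.35 packyaw 0.6371278530634754 Fu 5.963254846754421 Fv -4.084639798052098 Fz -1.2032846190188318 Tz 0.06019032019385169 r.u 0.11949664884553332 r.v -0.0010631787867447322 z 0.013640324806801031 wrot [-179.8262   -0.1531   90.6371]
```

Emit:
move_arm([
  [[-0.0001,0.0029,0],0.02],
  [[-0.0002,0.0059,0],0.04],
  [[-0.0003,0.0073,0],0.05],
  [[-0.0003,0.0073,0],0.05],
])

```text
time_s: 12.85
tool_pos: [0.6394, 0.0206, 0.0136]
tool_rot: [-179.7, -0.2, 87.7]
force: [-7.2, 6.8, 2.3]
grip_width: 0.0336
```

```bash
python3 -c "
from h import *;st()"
```

```text
t 12.85 packyaw -2.2564725596711384 Fu 6.526984444916472 Fv -7.4683068597389335 Fz 2.342908896527239 Tz -0.148142351606458 r.u 0.11950935315041661 r.v -0.001023119496188656 z 0.013608720344127323 wrot [-179.657    -0.1756   87.7435]
```

Emit:
move_arm([
  [[-0.0001,0.0029,0],0.02],
  [[-0.0001,0.0059,0],0.04],
  [[-0.0001,0.0073,0],0.05],
  [[-0.0001,0.0073,0],0.05],
])

```text
time_s: 13.35
tool_pos: [0.6455, 0.0201, 0.0137]
tool_rot: [-179.5, -0.2, 84.9]
force: [-10.9, 7.0, 4.9]
grip_width: 0.0339
```

```bash
python3 -c "
from h import *;st()"
```

```text
t 13.35 packyaw -5.14681623842435 Fu 5.990482593268178 Fv -11.451852042535338 Fz 4.850148977465157 Tz -0.26522911884346806 r.u 0.11943663360816673 r.v -0.0009420806707488821 z 0.013656687031942685 wrot [-179.4961   -0.1691   84.8532]
```

Emit:
move_arm([
  [[-0.0003,0.002,0],0.015],
  [[-0.0004,0.004,0],0.03],
  [[-0.0004,0.004,0],0.03],
])

```text
time_s: 13.72
tool_pos: [0.6493, 0.0198, 0.0137]
tool_rot: [-179.5, -0.2, 83.1]
force: [-11.3, 6.9, 4.9]
grip_width: 0.0335
```

```bash
python3 -c "
from h import *;st()"
```

```text
t 13.725 packyaw -6.876349704567318 Fu 5.494197701200288 Fv -12.040168502979801 Fz 4.912266015030847 Tz -0.3421455135278656 r.u 0.11944269488268178 r.v -0.0006600193788031299 z 0.013679915634429933 wrot [-179.4756   -0.1815   83.1237]
```

Emit:
move_arm([
  [[-0.0004,0.0015,0],0.012],
  [[-0.0005,0.003,0],0.024],
  [[-0.0005,0.003,0],0.024],
])

```text
time_s: 14.1
tool_pos: [0.654, 0.0191, 0.0136]
tool_rot: [-179.7, -0.2, 81.7]
force: [-7.3, 6.7, 0.7]
grip_width: 0.0339
```

```bash
python3 - <<'E'
from h import *
st()
p,d=env.read_camera('side');cv2.imwrite('pics/s3.png',p[:,:,::-1]);np.save('s3.npy',d)
p2,d2=env.read_camera('top');cv2.imwrite('pics/t3.png',p2[:,:,::-1])
a=p[230:320,170:290,::-1];b=p2[130:220,230:350,::-1]
cv2.imwrite('pics/c3.png',np.vstack([cv2.resize(a,(400,300),interpolation=2),cv2.resize(b,(400,300),interpolation=2)]))
E
```

```text
t 14.1 packyaw -8.278501041141922 Fu 5.590828232174716 Fv -8.224518387196845 Fz 0.7381609449700735 Tz -0.48745076562283485 r.u 0.1193968758329501 r.v 0.0011267492513540858 z 0.013640186141604114 wrot [-179.6964   -0.2044   81.7215]
```

View pics/c3.png

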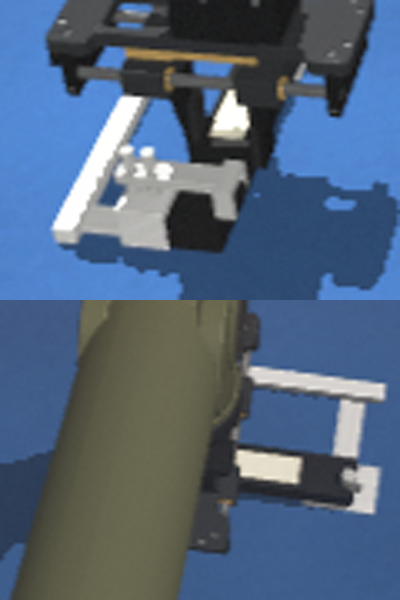

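Side crop (upper half): the pack's free end at (200,215) lies against the stop, with the roller down in front at about (230,195). Top crop: the notch is on the post at (350,480). The drop in Fv and Fz agrees. Holding the press a moment and easing the sideways push, then a check of the catch height.

Emit:
move_arm([
  [[-0.0003,-0.001,0],0],
  [[-0.0003,-0.002,0],0],
  [[-0.0003,-0.003,0],0],
  [[-0.0003,-0.003,0],0],
  [[-0.0003,-0.003,0],0],
  [[-0.0003,-0.003,0],0],
])

```text
time_s: 14.95
tool_pos: [0.654, 0.0191, 0.0136]
tool_rot: [179.9, -0.2, 81.7]
force: [2.5, 7.2, -6.9]
grip_width: 0.0341
```

```bash
cat > chk.py <<'E'
from h import *
import sys
st();T=sys.argv[1]
for n in('side','top'):
    c=cam(n);p,d=env.read_camera(n);cv2.imwrite(f'pics/{n}{T}.png',p[:,:,::-1]);P=cloud(c,d)
    P0=cloud(c,np.load(f'{n}0.npy'))
    f=lambda P:np.median(P[...,2][(abs(P[...,0]-.65)<.018)&(abs(P[...,1]-.089)<.015)&(P[...,2]>.041)&(P[...,2]<.058)])
    print(n,'arm top z before',f(P0),'now',f(P))
    m=(d>0)&(p.max(-1)<90)&(P[...,2]>.02)&(P[...,2]<.033)&(abs(P[...,0]-.66)<.06)&(P[...,1]<.14)&(P[...,1]>-.13)
    if m.sum()>50:
        print(n,m.sum(),cv2.minAreaRect(P[m][:,:2].astype(np.float32)))
E
python3 chk.py 4
```

```text
t 14.95 packyaw -8.270834168812243 Fu 7.487443550163497 Fv 1.4774529566338352 Fz -6.856967009127001 Tz -0.5905725903722773 r.u 0.11944730262858967 r.v 0.0010911673285929084 z 0.013622302099432585 wrot [179.9248  -0.2164  81.7292]
side arm top z before 0.04819679465981108 now 0.050388825963547434
side 353 ((0.655272364616394, 0.03370211645960808), (0.14845535159111023, 0.05307020992040634), 83.67457580566406)
top arm top z before 0.04905641995941856 now nan
top 245 ((0.6439042687416077, -0.05663134157657623), (0.09721728414297104, 0.03653988242149353), 81.58903503417969)
  return _methods._mean(a, axis=axis, dtype=dtype,
  ret = ret.dtype.type(ret / rcount)
```

Catch is up about 2 to 3 mm, so the roller is seated. I'll balance the remaining loads with the press still on, then release.

Emit:
move_arm([
  [[0,0.0003,0.0005],0.005],
  [[0.0003,0.0005,0.001],0.01],
  [[0.0003,0.0005,0.001],0.015],
  [[0.0003,0.0005,0.001],0.015],
  [[0.0003,0.0005,0.001],0.015],
])

```text
time_s: 15.68
tool_pos: [0.654, 0.0192, 0.0136]
tool_rot: [180.0, -0.2, 81.1]
force: [-1.4, 6.4, 0.8]
grip_width: 0.034
```

```bash
python3 -c "
from h import *;st()"
```

```text
t 15.675 packyaw -8.92415510131606 Fu 6.113659149369246 Fv -2.363315490884932 Fz 0.8138743767954943 Tz 0.5294070822371748 r.u 0.11948399071733146 r.v -0.00026098371140027853 z 0.013589707053902191 wrot [179.9958  -0.1606  81.0758]
```

Emit:
move_arm([
  [[0,-0.0007,-0.0005],-0.007],
  [[0,-0.0007,-0.0005],-0.007],
  [[0,-0.0007,-0.0005],-0.007],
])

```text
time_s: 16.05
tool_pos: [0.654, 0.0191, 0.0136]
tool_rot: [179.9, -0.2, 81.4]
force: [1.7, 6.7, -4.2]
grip_width: 0.034
```

```bash
python3 -c "
from h import *;st()"
```

```text
t 16.05 packyaw -8.628396889640044 Fu 6.900057627318375 Fv 0.7032611754704731 Fz -4.1711218639133 Tz 0.09732340040418341 r.u 0.11944539648247401 r.v 0.00035498185439751897 z 0.013622261328502756 wrot [179.9039  -0.1772  81.3716]
```

Emit:
move_arm([
  [[0,0,0],0],
  [[0,0,0],0],
  [[0,0,0],0],
  [[0,0,0],0],
  [[0,0,0],0],
], hand=-0.2)

```text
time_s: 16.68
tool_pos: [0.653, 0.0159, 0.0137]
tool_rot: [180.0, 0.0, 81.2]
force: [0.2, 0.3, -0.3]
grip_width: 0.0521
```

Emit:
move_arm([
  [[0,0,-0.01],0],
  [[0,0,-0.03],0],
  [[0,0,-0.06],0],
  [[0,0,-0.1],0],
  [[0,0,-0.14],0],
  [[0,0,-0.18],0],
  [[0,0,-0.18],0],
])

```text
time_s: 17.55
tool_pos: [0.6556, 0.0157, 0.1997]
tool_rot: [179.5, -0.2, 81.2]
force: [0.7, -0.6, -0.1]
grip_width: 0.0524
```

Emit:
move_arm([
  [[0.0,-0.04,0],0],
  [[0.0,-0.08,0],0],
  [[0.0,-0.12,0],0],
  [[0.0,-0.16,0],0],
  [[0.0,-0.2,0],0],
  [[0.0,-0.2,0],0],
  [[0.0,-0.2,0],0],
  [[0.0,-0.2,0],0],
])

```text
time_s: 18.55
tool_pos: [0.4561, 0.0462, 0.1937]
tool_rot: [180.0, 0.0, 81.2]
force: [0.5, 0.0, 0.9]
grip_width: 0.0523
```

```bash
python3 chk.py 5; python3 -c "
import cv2
a=cv2.imread('pics/side5.png')[200:320,170:330];b=cv2.imread('pics/top5.png')
cv2.imwrite('pics/c5.png',cv2.hconcat([cv2.resize(a,(400,300),interpolation=2),cv2.resize(b,(400,300))]))"
```

```text
t 18.55 packyaw -8.821503871458178 Fu 0.08517629226343146 Fv 0.5164731448637626 Fz 0.9070939343469538 Tz 0.0446847815284725 r.u 0.11585099853136165 r.v -0.19970869241827496 z 0.1937009685390827 wrot [179.9647   0.018   81.1785]
side arm top z before 0.04819679465981108 now 0.05087535647270741
side 559 ((0.6451887488365173, 0.002716459333896637), (0.21235644817352295, 0.04688442870974541), 81.32193756103516)
top arm top z before 0.04905641995941856 now 0.05117014393452135
top 488 ((0.6514044404029846, -0.00014659017324447632), (0.21133261919021606, 0.0362112782895565), 81.33170318603516)
```

View pics/c5.png

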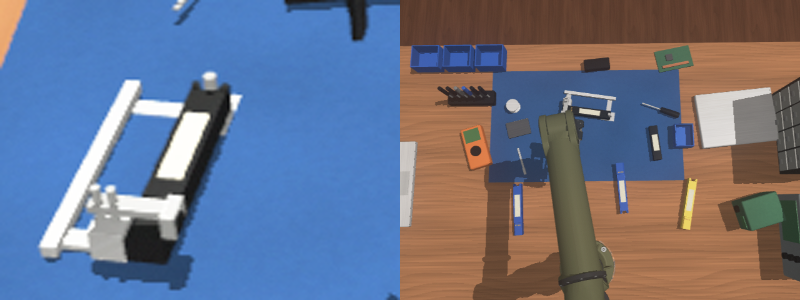

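The left crop shows the pack lying in line, with its notch on the post (210,80) and the roller down in front of its free end (170,215). The right one shows the bystanders where they were.

```bash
python3 -c "
from cell import env;print(env.sign_off())"
```

```text
the job is handed in; nothing more can be done
None
```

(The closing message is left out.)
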